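# Fit up a frame corner against the stop bars

### The job

Fit up the frame corner on the fixture plate, ready for brazing, by pushing the two steel tubes along the plate: the long tube goes flat along the far red stop bar with its end tight against the right-hand red bar, and the short tube goes flat along the right-hand red bar with its end butted tight against the side of the long tube, so that the corner is square and without gaps. Only push the tubes, never pick them up or tip them, and leave the tin, the steel pin, the bottle and the brush where they are.

Things in the scene. Friction and masses are not known exactly. Their poses are not given: they have to be found in the camera images.
- fixture: Dark steel fixture plate fixed on the bench, 360 (x) by 380 (y) by 16 mm thick, turned up to 0.2 rad from the robot's axes; its hole pattern is only surface detail. Origin at the centre of its underside, z up, top at z = 16 mm. Two red steel stop bars, 25 mm wide and 25 mm high (tops at z = 41 mm), are screwed on it in an L.
- far_bar (a point): Middle of the far red bar's inner face, at its lower edge on the plate, axes as the plate's. The bar, farther from the robot, runs along the plate's y. Its inner face looks to -x, at x = +130 mm in the plate's frame, and spans y = -130 to +140 mm.
- right_bar (a point): Middle of the right-hand red bar's inner face, at its lower edge on the plate, axes as the plate's. The bar, on the right seen from the robot, runs along the plate's x. Its inner face looks to +y, at y = -140 mm in the plate's frame, and spans x = -100 to +120 mm.
- long_tube: Bare bright steel rectangular tube, 180 mm long (its y), 30 mm wide (its x), 20 mm high, about 0.26 kg, loose and flat on the plate, 25 to 45 mm off the far bar at its middle and askew by up to 0.2 rad. Origin at the centre of its underside. Fitted, its origin is at x = +115, y = -50 mm in the plate's frame.
- short_tube: Bare bright steel rectangular tube, 120 mm long (its x), 30 mm wide (its y), 20 mm high, about 0.18 kg, loose and flat on the plate, nearer the robot, 25 to 55 mm off the right-hand bar at its middle and askew by up to 0.2 rad. Origin at the centre of its underside. Fitted, its origin is at x = +40, y = -125 mm in the plate's frame.
- flux_tin: Bystander: round brass flux tin with a yellow lid, 64 mm across, 25 mm high, standing loose on the plate's left part, away from the tubes' way. Origin at the centre of its underside.
- stop_pin: Bystander: loose turned steel pin standing on its 25 mm head on the plate's left part, 42 mm high. Origin at the centre of its underside.
- bottle: Bystander: green plastic bottle with a yellow cap, 66 mm across, 170 mm high, standing loose on the bench left of the plate. Origin at the centre of its underside.
- brush: Bystander: brush lying loose on the bench right of the plate, along its x axis, 200 mm long, 42 mm wide, 20 mm high. Origin at the middle of its underside.
Not all that is in view belongs to the job. Leave any green look-alike of the long_tube alone. What is shaped like the short_tube but turquoise is not meant.

How it is judged:
By the outcome, as a careful person would: the job done as asked, in the order asked, and still so for the second after the job is handed in, with the robot touching nothing.
It also fails if it takes over 64 s, if anything falls off the work surface, if the arm or the gripper's body presses on something with over 40 N, if the wrist force passes 120 N, or if a joint passes its speed limit or range.

### The arm

A 6-joint arm with a two-finger parallel gripper is mounted at the origin on the work surface. World frame = base frame: x ahead of the robot, y to its left, z up, the work surface at z = 0. Lengths are in m, angles in rad, forces in N, time in s.
With the tool pointing down it reaches from about 0.275 to 0.875 m from the base axis. Payload 12.5 kg.
Tool frame: the origin (TCP) lies midway between the tips of the shut fingers; the grasp point (between the pads) lies 19 mm behind it; z points along the fingers, y is the line along which they close (so a half turn about z gives the same grasp; the last joint's range is limited). The gripper opens to 85 mm and grips with 20 to 120 N. Pads are 22 mm wide; open, the fingers measure 114 mm over their backs; the gripper's body (76 mm by 85 mm) begins 54 mm behind the grasp point. The pads swing forward as they close: fully open they stand 13 mm farther back than shut.
Start: joints at [-1.198, 0.351, 1.652, -0, 1.139, -0.085], TCP at [0.243, -0.493, 0.231] pointing down, gripper open.
Joint ranges: [-2.75, 2.75], [-0.79, 2.1], [0.01, 2.65], [-1.57, 4.71], [0.07, 3.14], [-2.87, 2.87]. Speed limits (rad/s): [2.22, 2.22, 2.79, 3.14, 3.14, 3.14].

### API

Orientations are given as a rotation vector (axis times angle).
In Python, from workcell import ctrl gives the robot as it stands.
- The arm moves only by the tool servo_tool, never from a script. Its argument "rows" is a list of rows, each a list of 7 numbers: the closure, from 0 (fully open) to 1 (shut), then the shift along the world's x, y, z in m, then the turn, a rotation vector about the world's x, y, z in rad. In form: [[claw, x, y, z, rx, ry, rz], ...]. A call has 1 to 20 rows; each row shifts and turns the commanded pose from where the row before left it; what a row does not reach is not made up. A row lasts 1/12 s, in which the tool goes at most 41.7 mm and 7.16 degrees, less where a joint would pass 70% of its speed; a pose out of reach is approached as far as the arm can. A call with a gripper value outside its range is refused whole. The fingers move at their own pace and stop on an object; the grip force is fixed at half the most. Time passes only in rows, so rows that do not move let the fingers close. It gives the time, the measured TCP pose, the force, the opening and the grip force at its end, in the units of the state.
- ctrl.read_state(): the state, without advancing time (a new reading comes with each control period).
- ctrl.grab_frame(name): name is "scene" or "side" or "wrist"; returns a dict with "image" (384x512x3 uint8, red, green, blue), "vertical_fov" (degrees; the focal length in pixels is half the picture's height over the tangent of half this angle, whatever the lens; pixels are square), "cx", "cy" (the principal point, pixels), "cam_to_world" (4x4, takes a point from camera to world coordinates); the wrist camera has in their place "T_tool_cam" (4x4, takes a point from camera to tool coordinates, whose origin is the TCP and whose axes are the flange's). Camera axes: x right, y down, z forward; pixel columns grow to the right and rows downward; lengths in m; the calibration is good to about 2 mm. The wrist camera is an equidistant fisheye: a pixel r from the principal point sees the ray r / f radians off the axis. A picture is of the moment at which its call begins: read the wrist's pose just before it. There is no depth.
- ctrl.sign_off(): hands the job in; it is judged then, once.
The state is a dict: "clock": time; "joints": joint angles; "dq": joint speeds; "joint_efforts": joint torques, N m; "ee_pos": TCP position; "orientation": TCP orientation; "contact_force": force on the tool from outside, world axes, zero at the start; "ft_torque": the same for the moment, N m; "width": finger opening in m; "grip_force": force on a finger pad.
Only numpy, scipy, OpenCV 4.12 (cv2) and the standard library are available. Lean on these libraries where they do the work, as an engineer would, in place of code of your own. Each camera call takes 0.05 s, during which the arm holds its last target. There are 200 camera calls.

## Working session

There is one attempt and no reset: what is moved stays moved. The work goes in short steps, Python scripts to look and compute and a tool call to move; the robot and the scene stay as the last step left them, time stands still between calls to the robot, and variables do not carry over. Pictures are saved under pics/ and viewed, at most 10 in all, crops included, and the job is handed in when it is done.

Besides the shell and the picture viewer there is one more tool, called after "Call:" as a command line: name --pt "numbers of a row" for each row, then --argument value for the rest. servo_tool: Moves the arm, as the interface text tells. Its arguments: {"type":"object","properties":{"rows":{"type":"array","items":{"type":"array","items":{"type":"number"}}}},"required":["rows"]}

```bash
mkdir -p pics; cat > h.py <<'E'
import numpy as np,cv2
from workcell import ctrl
from scipy.spatial.transform import Rotation as R
def grab(n,fn=None):
    f=ctrl.grab_frame(n)
    if fn: cv2.imwrite('pics/'+fn,cv2.cvtColor(f['image'],cv2.COLOR_RGB2BGR))
    return f
def p2w(f,u,v,z):
    F=192/np.tan(np.radians(f['vertical_fov'])/2)
    d=np.array([(u-f['cx'])/F,(v-f['cy'])/F,1]);T=np.array(f['cam_to_world'])
    d=T[:3,:3]@d;o=T[:3,3];return o+d*(z-o[2])/d[2]
def w2p(f,p):
    F=192/np.tan(np.radians(f['vertical_fov'])/2)
    T=np.array(f['cam_to_world']);q=T[:3,:3].T@(np.array(p)-T[:3,3])
    return np.array([f['cx']+F*q[0]/q[2],f['cy']+F*q[1]/q[2]])
E
python3 - <<'E'
from h import *
a=grab('scene','a.png');b=grab('side','b.png')
for f in(a,b):print(f['vertical_fov'],f['cx'],f['cy'],np.round(f['cam_to_world'],3).tolist())
A=cv2.imread('pics/a.png');B=cv2.imread('pics/b.png')
cv2.imwrite('pics/ab.png',cv2.resize(A,(800,600),interpolation=cv2.INTER_CUBIC))
cv2.imwrite('pics/bb.png',cv2.resize(B,(800,600),interpolation=cv2.INTER_CUBIC))
print(ctrl.read_state())
E
```

```text
42.83656480166864 254.8132730672612 196.08602332305153 [[-0.264, 0.8, -0.538, 1.359], [0.965, 0.215, -0.153, 0.229], [-0.007, -0.56, -0.829, 1.342], [0.0, 0.0, 0.0, 1.0]]
57.07409704290568 254.5721172671673 191.8647758677864 [[-0.963, -0.179, 0.201, 0.341], [-0.268, 0.578, -0.77, 0.715], [0.022, -0.796, -0.605, 0.621], [0.0, 0.0, 0.0, 1.0]]
{'clock': 0.1, 'joints': array([-1.19757407e+00,  3.51173997e-01,  1.65232693e+00,  2.48049006e-06,
        1.13907628e+00, -8.45577574e-02]), 'dq': array([ 0.00126754, -0.00213981, -0.00327701, -0.00013521, -0.00050793,
        0.00053051]), 'joint_efforts': array([ 4.10334815e-04, -5.06834328e+01, -2.91875947e+01, -8.93183665e-05,
        2.61297100e-03,  2.46796930e-05]), 'ee_pos': array([ 0.24302023, -0.49309027,  0.23082943]), 'orientation': array([-3.05870744e+00, -7.12594025e-01,  2.18872584e-04]), 'contact_force': array([-0.34695046,  0.73605394,  0.30164359]), 'ft_torque': array([ 0.02359236, -0.00827112,  0.02966107]), 'grip_force': 0.0, 'width': 0.08522308202832884}
```

View pics/ab.png

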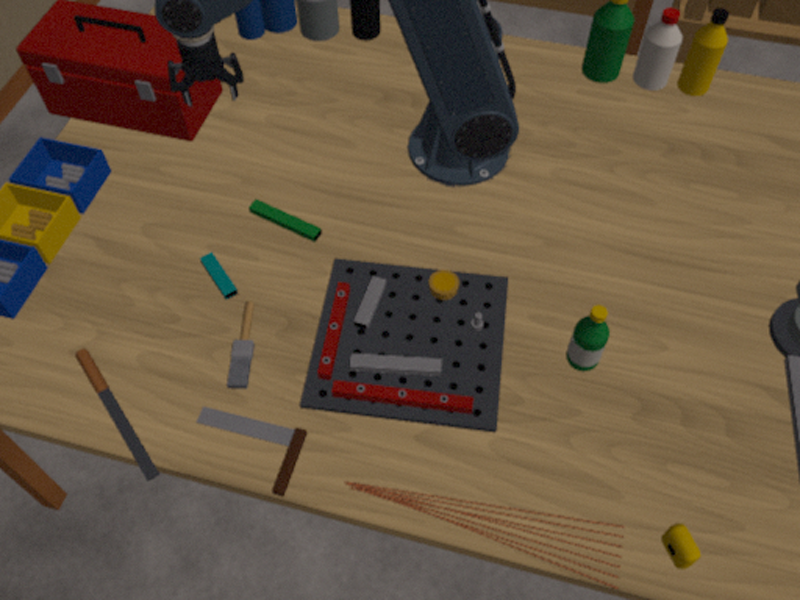

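View pics/bb.png

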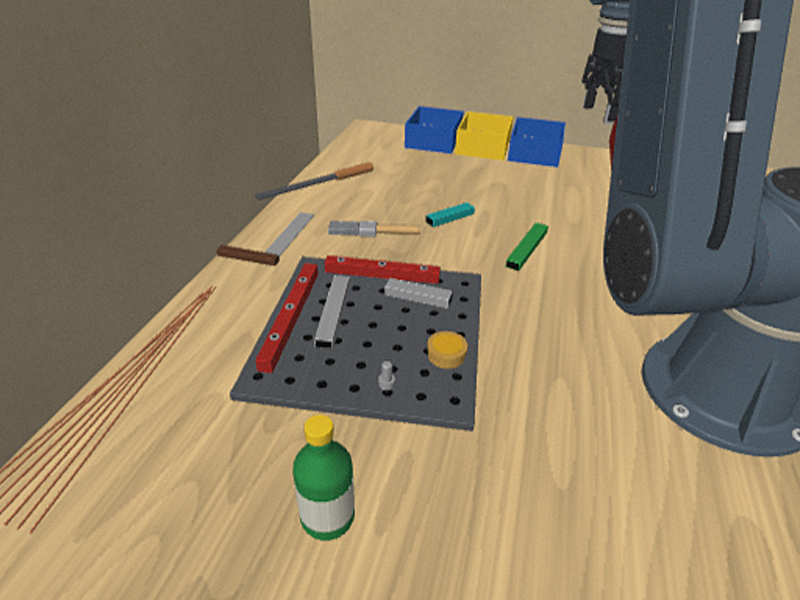

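Candidates (scene at 800x600): long tube is the bright bar (396,363), with the green look-alike at (285,220). Short tube is the bright bar (370,302), with the turquoise one at (218,275). I choose the two bright bars on the plate and check them in a crop.

```bash
python3 - <<'E'
import cv2,numpy as np
A=cv2.imread('pics/a.png')[160:280,185:335];B=cv2.imread('pics/b.png')[158:278,145:315]
cv2.imwrite('pics/c1.png',cv2.resize(A,None,fx=5,fy=5,interpolation=cv2.INTER_CUBIC))
cv2.imwrite('pics/c2.png',cv2.resize(B,None,fx=4.7,fy=4.7,interpolation=cv2.INTER_CUBIC))
E
```

```text
(no output)
```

View pics/c1.png

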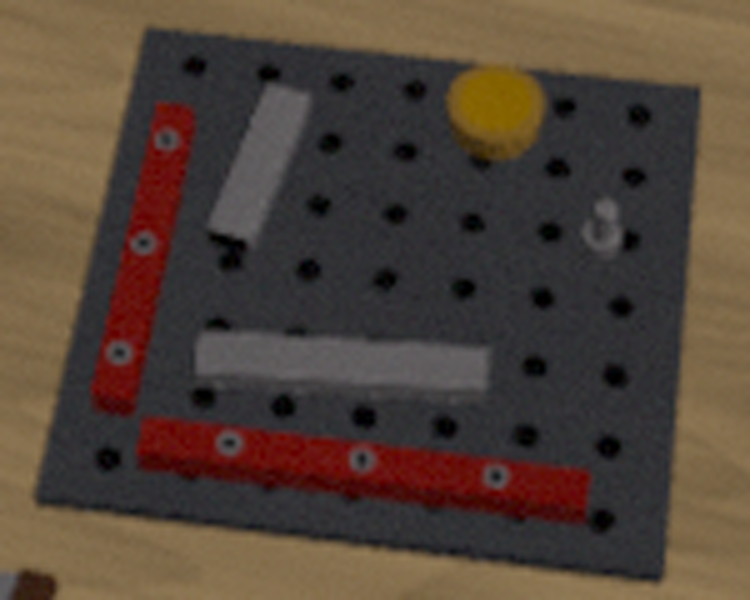

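View pics/c2.png

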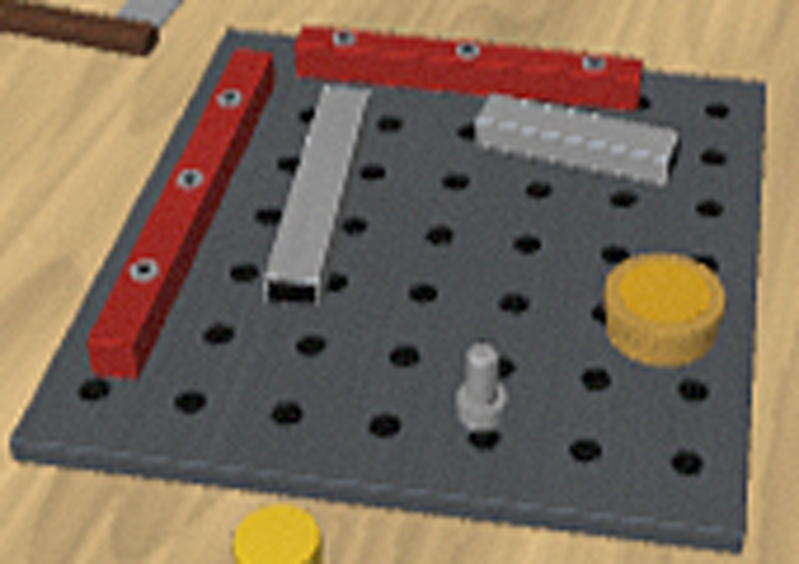

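The crops confirm it: both bright steel tubes lie on the plate inside the L of red bars, the tin is at the near left and the pin at the left.

```bash
cat > fit.py <<'E'
from h import *
from scipy.optimize import least_squares
def fitobj(obs,hx,hy,z,yaw0=0,labels=None):
    # obs: list of (frame, pts Nx2 ordered as corners (-,-),(-,+),(+,+),(+,-) )
    W=[np.array([p2w(f,u,v,z)[:2] for u,v in p]) for f,p in obs]
    C=np.array([[-hx,-hy],[-hx,hy],[hx,hy],[hx,-hy]])
    def r(q):
        c,s=np.cos(q[2]),np.sin(q[2]);P=C@np.array([[c,s],[-s,c]])+q[:2]
        return np.concatenate([(w-P).ravel() for w in W])
    q=least_squares(r,[*np.mean(W[0],0),yaw0]).x
    return q,np.round(r(q)*1000,1)
E
python3 - <<'E'
from fit import *
a=grab('scene');b=grab('side')
A=lambda p:np.array(p)/5+[185,160]-.4
B=lambda p:np.array(p)/4.7+[145,158]-.4
# order (-x,-y)=near right,(near left),(far left),(far right)
pl=[(a,A([(148,30),(700,88),(662,575),(38,500)])),(b,B([(765,83),(740,532),(15,440),(230,30)]))]
lo=[(a,A([(197,333),(490,348),(488,388),(197,376)])),(b,B([(370,90),(320,280),(266,277),(322,85)]))]
sh=[(a,A([(270,83),(312,97),(252,243),(207,230)])),(b,B([(678,130),(668,155),(478,120),(489,95)]))]
out={}
for n,o,hx,hy,z in(('plate',pl,.18,.19,.016),('long',lo,.015,.09,.036),('short',sh,.06,.015,.036)):
    q,r=fitobj(o,hx,hy,z);out[n]=q;print(n,q.round(4),r)
    for f in o: print('  single',fitobj([f],hx,hy,z)[0].round(4))
P=out['plate'];c,s=np.cos(P[2]),np.sin(P[2])
for n in('long','short'):
    d=out[n][:2]-P[:2];print(n,'in plate',(c*d[0]+s*d[1]).round(4),(-s*d[0]+c*d[1]).round(4),(out[n][2]-P[2]).round(3))
for n,p,f,z in(('tin',A([(497,95)])[0],a,.041),('tin',B([(665,288)])[0],b,.041),('pin',A([(605,208)])[0],a,.058),('pin',B([(482,350)])[0],b,.058)):
    d=p2w(f,*p,z)[:2]-P[:2];print(n,'in plate',(c*d[0]+s*d[1]).round(4),(-s*d[0]+c*d[1]).round(4))
np.save('plate.npy',P)
E
```

```text
plate [0.5645 0.0262 0.1274] [ 1.5  2.   0.7 -2.  -0.1 -3.   1.   2.1  0.7  2.9  3.3 -1.6 -3.3 -2.6
 -3.8  2.1]
  single [0.5653 0.026  0.1291]
  single [0.5637 0.0264 0.1258]
long [0.6386 0.0175 0.203 ] [ 1.  -1.1  0.7  0.1 -1.  -0.6  0.7  1.9 -1.4  1.7  1.  -0.6 -0.2 -0.6
 -0.8 -0.7]
  single [0.6389 0.0176 0.2106]
  single [0.6382 0.0174 0.1954]
short [ 0.5097 -0.0739 -0.0294] [-2.2  1.9  0.8  2.   0.7 -0.1 -0.4 -0.6  1.6 -0.3  1.5 -4.  -1.9 -0.9
  0.   2. ]
  single [ 0.5094 -0.0731 -0.0511]
  single [ 0.51   -0.0747 -0.007 ]
long in plate 0.0723 -0.0181 0.076
short in plate -0.067 -0.0923 -0.157
tin in plate -0.1373 0.0546
tin in plate -0.1299 0.0511
pin in plate -0.0466 0.1317
pin in plate -0.0452 0.1309
```

Call:
servo_tool --pt "0 0.018 0.025 0 0 0 -0.0165" --pt "0 0.018 0.025 0 0 0 -0.0165" --pt "0 0.018 0.025 0 0 0 -0.0165" --pt "0 0.018 0.025 0 0 0 -0.0165" --pt "0 0.018 0.025 0 0 0 -0.0165" --pt "0 0.018 0.025 0 0 0 -0.0165" --pt "0 0.018 0.025 0 0 0 -0.0165" --pt "0 0.018 0.025 0 0 0 -0.0165" --pt "0 0.018 0.025 0 0 0 -0.0165" --pt "0 0.018 0.025 0 0 0 -0.0165" --pt "0 0.018 0.025 0 0 0 -0.0165" --pt "0 0.018 0.025 0 0 0 -0.0165" --pt "0 0.018 0.025 0 0 0 -0.0165" --pt "0 0.018 0.025 0 0 0 -0.0165" --pt "0 0.018 0.025 0 0 0 -0.0165" --pt "0 0.018 0.025 0 0 0 -0.0165" --pt "0 0.018 0.025 0 0 0 -0.0165" --pt "0 0.018 0.025 0 0 0 -0.0165" --pt "0 0.018 0.025 0 0 0 -0.0165" --pt "0 0.018 0.025 0 0 0 -0.0165"

```text
clock: 1.87
ee_pos: [0.6037, 0.0081, 0.2311]
orientation: [-3.135, -0.2, 0.001]
contact_force: [0.3, -0.5, -0.3]
width: 0.0853
grip_force: 0.0
```

Call:
servo_tool --pt "0 -0.004 0 -0.026 0 0 0" --pt "0 -0.004 0 -0.026 0 0 0" --pt "0 -0.002 0 -0.026 0 0 0" --pt "0 0 0 -0.026 0 0 0" --pt "0 0 0 -0.026 0 0 0" --pt "0 0 0 -0.026 0 0 0" --pt "0 0 0 -0.026 0 0 0" --pt "0 0 0 -0.02 0 0 0" --pt "0 0 0 -0.01 0 0 0" --pt "0 0 0 -0.005 0 0 0" --pt "0 0 0 -0.003 0 0 0" --pt "0 0 0 0 0 0 0"

```text
clock: 2.87
ee_pos: [0.5934, 0.0066, 0.0117]
orientation: [3.135, 0.201, 0.001]
contact_force: [-0.3, -0.4, 0.0]
width: 0.0852
grip_force: 0.0
```

```bash
python3 - <<'E'
from h import *
grab('side','d.png');grab('wrist','e.png')
B=cv2.resize(cv2.imread('pics/d.png')[140:278,145:315],None,fx=3,fy=3)
E=cv2.resize(cv2.imread('pics/e.png'),None,fx=.575,fy=.575)
H=max(B.shape[0],E.shape[0]);o=np.zeros((H,B.shape[1]+E.shape[1],3),np.uint8)
o[:B.shape[0],:B.shape[1]]=B;o[:E.shape[0],B.shape[1]:]=E
print(o.shape);cv2.imwrite('pics/de.png',o[:, :800]);
E
```

```text
(414, 804, 3)
```

View pics/de.png

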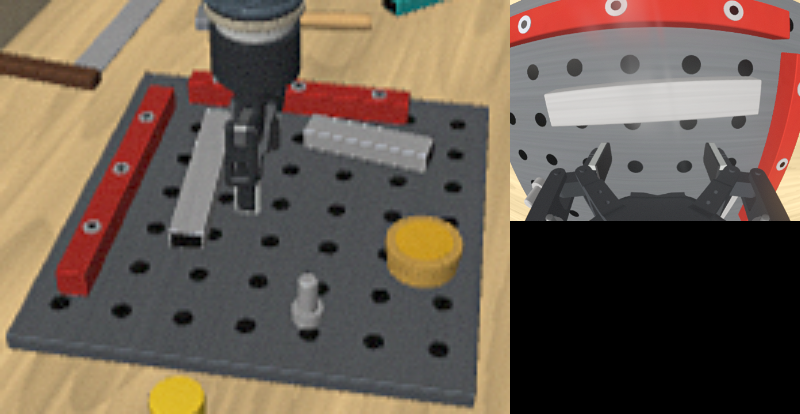

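The picture shows both fingers down on the near side of the long tube (tube about (195,180) left; wrist view tube at (650,100)), clear of everything else.

Call:
servo_tool --pt "0 0.004 0.0005 0 0 0 0" --pt "0 0.004 0.0005 0 0 0 0" --pt "0 0.004 0.0005 0 0 0 0" --pt "0 0.004 0.0005 0 0 0 0" --pt "0 0.004 0.0005 0 0 0 0" --pt "0 0.004 0.0005 0 0 0 0" --pt "0 0.004 0.0005 0 0 0 0" --pt "0 0.004 0.0005 0 0 0 0" --pt "0 0.004 0.0005 0 0 0 0" --pt "0 0.004 0.0005 0 0 0 0" --pt "0 0.003 0.0004 0 0 0 0" --pt "0 0.003 0.0004 0 0 0 0" --pt "0 0.003 0.0004 0 0 0 0" --pt "0 0.003 0.0004 0 0 0 0" --pt "0 0.002 0.0003 0 0 0 0" --pt "0 0 0 0 0 0 0"

```text
clock: 4.3
ee_pos: [0.6477, 0.0136, 0.0113]
orientation: [3.135, 0.201, 0.001]
contact_force: [0.6, 0.3, -0.6]
width: 0.085
grip_force: 0.0
```

Call:
servo_tool --pt "0 0.001 0.00013 0 0 0 0" --pt "0 0.001 0.00013 0 0 0 0" --pt "0 0.001 0.00013 0 0 0 0" --pt "0 0.001 0.00013 0 0 0 0" --pt "0 0.001 0.00013 0 0 0 0" --pt "0 0.001 0.00013 0 0 0 0"

```text
clock: 4.8
ee_pos: [0.6532, 0.0144, 0.0113]
orientation: [3.135, 0.201, -0.0]
contact_force: [-2.9, -0.6, 0.9]
width: 0.0852
grip_force: 1.1
```

Call:
servo_tool --pt "0 0.001 0.00013 0 0 0 0" --pt "0 0.001 0.00013 0 0 0 0" --pt "0 0.001 0.00013 0 0 0 0" --pt "0 0 0 0 0 0 0"

```text
clock: 5.13
ee_pos: [0.6564, 0.0148, 0.0113]
orientation: [3.135, 0.201, 0.001]
contact_force: [-1.0, 0.4, 1.0]
width: 0.0854
grip_force: 0.3
```

Call:
servo_tool --pt "0 0.001 0.00013 0 0 0 0" --pt "0 0.001 0.00013 0 0 0 0" --pt "0 0.001 0.00013 0 0 0 0" --pt "0 0 0 0 0 0 0"

```text
clock: 5.47
ee_pos: [0.6577, 0.015, 0.0112]
orientation: [-3.135, -0.2, 0.006]
contact_force: [-11.4, -2.0, 7.7]
width: 0.0852
grip_force: 5.7
```

Call:
servo_tool --pt "0 0.001 0.00013 0 0 0 0" --pt "0 0.001 0.00013 0 0 0 0" --pt "0 0 0 0 0 0 0"

```text
clock: 5.72
ee_pos: [0.6577, 0.015, 0.0112]
orientation: [-3.135, -0.2, 0.014]
contact_force: [-23.7, -3.5, 16.9]
width: 0.085
grip_force: 12.0
```

```bash
python3 - <<'E'
from h import *
s=ctrl.read_state();print(s['ft_torque'],s['ee_pos'])
E
```

```text
[-0.81426792  3.38952024 -0.34970561] [0.65771148 0.01502005 0.0111961 ]
```

Call:
servo_tool --pt "0 -0.006 -0.001 0 0 0 0" --pt "0 -0.01 -0.001 0 0 0 0" --pt "0 0 0 0.02 0 0 0" --pt "0.5 0 0 0.025 0 0 0" --pt "1 0 0 0.025 0 0 0" --pt "1 0.003 0.025 0 0 0 0" --pt "1 0.003 0.025 0 0 0 0" --pt "1 0.003 0.025 0 0 0 0" --pt "1 0.004 0.025 0 0 0 0" --pt "1 0.003 0.025 0 0 0 0" --pt "1 0 0 0 0 0 0"

```text
clock: 6.63
ee_pos: [0.6616, 0.1426, 0.0815]
orientation: [-3.134, -0.205, -0.003]
contact_force: [1.1, -0.6, 0.2]
width: -0.0001
grip_force: 0.0
```

Call:
servo_tool --pt "1 0 0 -0.02 0 0 0" --pt "1 0 0 -0.02 0 0 0" --pt "1 0 0 -0.014 0 0 0" --pt "1 0 0 -0.005 0 0 0" --pt "1 0.0005 -0.004 0 0 0 0" --pt "1 0.0005 -0.004 0 0 0 0" --pt "1 0.0005 -0.004 0 0 0 0" --pt "1 0.0005 -0.004 0 0 0 0" --pt "1 0.0005 -0.004 0 0 0 0" --pt "1 0.0005 -0.004 0 0 0 0" --pt "1 0.0005 -0.004 0 0 0 0" --pt "1 0.0005 -0.004 0 0 0 0" --pt "1 0.0005 -0.003 0 0 0 0" --pt "1 0.0005 -0.003 0 0 0 0" --pt "1 0 0 0 0 0 0"

```text
clock: 7.88
ee_pos: [0.6662, 0.0997, 0.0222]
orientation: [3.135, 0.2, -0.0]
contact_force: [0.4, 0.3, -0.1]
width: 0.0001
grip_force: 0.0
```

Call:
servo_tool --pt "1 0.0001 -0.001 0 0 0 0" --pt "1 0.0001 -0.001 0 0 0 0" --pt "1 0.0002 -0.001 0 0 0 0" --pt "1 0.0001 -0.001 0 0 0 0" --pt "1 0.0001 -0.001 0 0 0 0" --pt "1 0.0001 -0.001 0 0 0 0"

```text
clock: 8.38
ee_pos: [0.6667, 0.0943, 0.0221]
orientation: [3.135, 0.201, -0.0]
contact_force: [-0.6, 1.0, 0.8]
width: 0.0
grip_force: 1.1
```

```bash
python3 - <<'E'
from h import *
grab('side','f.png');grab('scene','g.png')
B=cv2.resize(cv2.imread('pics/f.png')[140:278,145:315],None,fx=4.3,fy=4.3,interpolation=cv2.INTER_CUBIC)
cv2.imwrite('pics/f2.png',B)
E
```

```text
(no output)
```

View pics/f2.png

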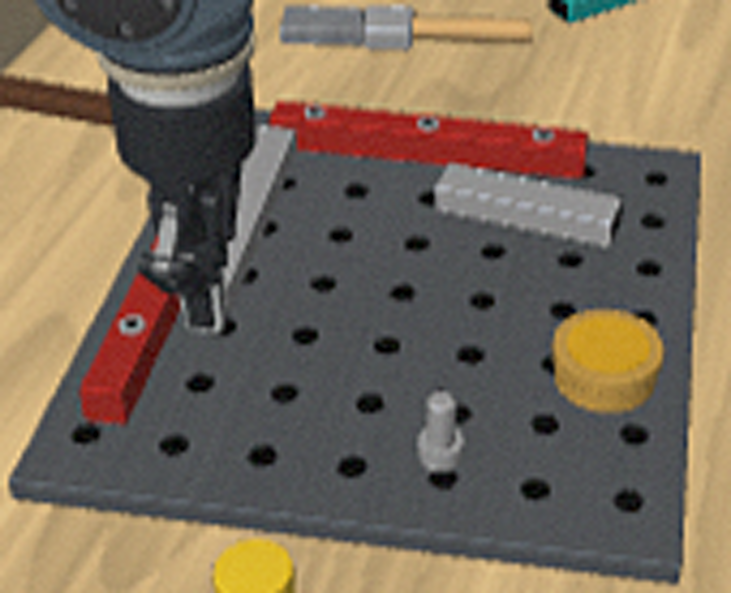

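The picture shows the long tube lying along the far bar, its right end at (280,130) close to the right bar, with the finger at its left end (205,315). I continue in small steps.

Call:
servo_tool --pt "1 0.0001 -0.001 0 0 0 0" --pt "1 0.0001 -0.001 0 0 0 0" --pt "1 0.0002 -0.001 0 0 0 0" --pt "1 0.0001 -0.001 0 0 0 0" --pt "1 0 0 0 0 0 0"

```text
clock: 8.9
ee_pos: [0.6669, 0.0923, 0.0222]
orientation: [-3.133, -0.2, 0.001]
contact_force: [-1.8, 13.7, 0.2]
width: -0.0001
grip_force: 6.9
```

Call:
servo_tool --pt "1 0.0001 -0.001 0 0 0 0" --pt "1 0.0001 -0.0005 0 0 0 0" --pt "1 0 0 0 0 0 0"

```text
clock: 9.15
ee_pos: [0.6669, 0.0921, 0.0222]
orientation: [-3.131, -0.201, 0.001]
contact_force: [-2.6, 20.9, 0.0]
width: -0.0003
grip_force: 10.7
```

Call:
servo_tool --pt "1 -0.001 0.007 0 0 0 0" --pt "1 -0.001 0.008 0 0 0 0" --pt "1 0 0 0.02 0 0 0" --pt "0.5 0 0 0.02 0 0 0" --pt "0 0 0 0.02 0 0 0" --pt "0 -0.005 -0.024 0 0 0 0" --pt "0 -0.005 -0.024 0 0 0 0" --pt "0 -0.005 -0.024 0 0 0 0" --pt "0 -0.005 -0.024 0 0 0 0" --pt "0 -0.004 -0.022 0 0 0 0" --pt "0 0 0 -0.025 0 0 0" --pt "0 0 0 -0.025 0 0 0" --pt "0 0 0 -0.015 0 0 0" --pt "0 0 0 -0.005 0 0 0" --pt "0 0 0 0 0 0 0"

```text
clock: 10.4
ee_pos: [0.6409, -0.0139, 0.0112]
orientation: [-3.135, -0.201, 0.003]
contact_force: [0.4, 0.3, -0.3]
width: 0.0852
grip_force: 0.0
```

Call:
servo_tool --pt "0 0.004 0.0005 0 0 0 0" --pt "0 0.004 0.0005 0 0 0 0" --pt "0 0.004 0.0005 0 0 0 0" --pt "0 0.003 0.0004 0 0 0 0" --pt "0 0.002 0.0003 0 0 0 0" --pt "0 0.001 0.0001 0 0 0 0" --pt "0 0.001 0.0001 0 0 0 0" --pt "0 0.001 0.0001 0 0 0 0" --pt "0 0.001 0.0001 0 0 0 0" --pt "0 0.001 0.0001 0 0 0 0" --pt "0 0 0 0 0 0 0"

```text
clock: 11.32
ee_pos: [0.661, -0.0116, 0.0122]
orientation: [-3.135, -0.2, 0.01]
contact_force: [-15.7, -1.2, 11.9]
width: 0.0856
grip_force: 7.8
```

Call:
servo_tool --pt "0 -0.008 -0.001 0 0 0 0" --pt "0 -0.012 -0.0015 0 0 0 0" --pt "0 0 0 0.025 0 0 0" --pt "0 0 0 0.03 0 0 0" --pt "0 0 0 0.035 0 0 0" --pt "0 0 0 0 0 0 0"

```text
clock: 11.82
ee_pos: [0.6465, -0.0142, 0.109]
orientation: [3.134, 0.2, 0.015]
contact_force: [0.0, -0.5, 1.5]
width: 0.0854
grip_force: 0.0
```

```bash
python3 - <<'E'
from h import *
s=ctrl.read_state();print(s['joints'].round(2),s['ee_pos'])
grab('side','i.png');grab('wrist','j.png')
B=cv2.resize(cv2.imread('pics/i.png')[140:220,145:315],None,fx=4.4,fy=4.4,interpolation=cv2.INTER_CUBIC)
E=cv2.imread('pics/j.png')[:240]
o=np.zeros((592,748,3),np.uint8);o[:352]=B[:352,:748];o[352:592,:512]=E
cv2.imwrite('pics/ij.png',o)
E
```

```text
[-0.09  0.65  1.49  0.    0.99  1.35] [ 0.64654525 -0.01424603  0.10898095]
```

View pics/ij.png

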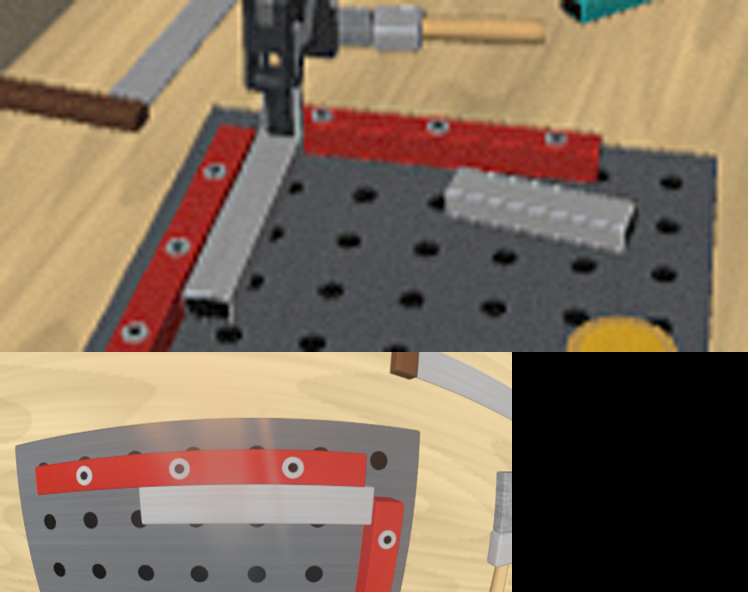

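The picture shows the long tube flush along the far bar with its end at the right bar (wrist crop (373,505)). Next comes the short tube.

Call:
servo_tool --pt "0 -0.011 -0.0012 0 0 0 0.1208" --pt "0 -0.011 -0.0012 0 0 0 0.1208" --pt "0 -0.011 -0.0012 0 0 0 0.1208" --pt "0 -0.011 -0.0012 0 0 0 0.1208" --pt "0 -0.011 -0.0012 0 0 0 0.1208" --pt "0 -0.011 -0.0012 0 0 0 0.1208" --pt "0.1 -0.011 -0.0012 0 0 0 0.1208" --pt "0.2 -0.011 -0.0012 0 0 0 0.1208" --pt "0.25 -0.011 -0.0012 0 0 0 0.1208" --pt "0.25 -0.011 -0.0012 0 0 0 0.1208" --pt "0.25 -0.011 -0.0012 0 0 0 0.1208" --pt "0.25 -0.011 -0.0012 0 0 0 0.1208" --pt "0.25 -0.01 -0.0012 0 0 0 0.1208" --pt "0.25 0 0 0 0 0 0"

```text
clock: 13.08
ee_pos: [0.4992, -0.0295, 0.101]
orientation: [-2.067, -2.362, 0.003]
contact_force: [0.1, 0.0, 0.3]
width: 0.0637
grip_force: 0.0
```

Call:
servo_tool --pt "0.25 0.003 0.0005 -0.02 0 0 0" --pt "0.25 0.002 0 -0.025 0 0 0" --pt "0.25 0 0 -0.025 0 0 0" --pt "0.25 0 0 -0.012 0 0 0" --pt "0.25 0 0 -0.005 0 0 0" --pt "0.25 0 0 0 0 0 0"

```text
clock: 13.58
ee_pos: [0.5061, -0.0289, 0.0143]
orientation: [-2.077, -2.355, 0.002]
contact_force: [-0.3, 0.2, -0.3]
width: 0.0639
grip_force: 0.0
```

Call:
servo_tool --pt "0.25 0.0005 -0.004 0 0 0 0" --pt "0.25 0.0005 -0.004 0 0 0 0" --pt "0.25 0.0005 -0.004 0 0 0 0" --pt "0.25 0.0005 -0.004 0 0 0 0" --pt "0.25 0.0005 -0.004 0 0 0 0" --pt "0.25 0.0005 -0.004 0 0 0 0" --pt "0.25 0.0005 -0.004 0 0 0 0" --pt "0.25 0.0005 -0.004 0 0 0 0" --pt "0.25 0.0005 -0.004 0 0 0 0" --pt "0.25 0.0005 -0.004 0 0 0 0" --pt "0.25 0 0 0 0 0 0"

```text
clock: 14.5
ee_pos: [0.5117, -0.0698, 0.0153]
orientation: [2.076, 2.358, -0.0]
contact_force: [0.5, -0.2, -0.2]
width: 0.0643
grip_force: 0.0
```

Call:
servo_tool --pt "0.25 0.0003 -0.002 0 0 0 0" --pt "0.25 0.0003 -0.002 0 0 0 0" --pt "0.25 0.0003 -0.002 0 0 0 0" --pt "0.25 0.0002 -0.002 0 0 0 0" --pt "0.25 0.0001 -0.001 0 0 0 0" --pt "0.25 0.0001 -0.001 0 0 0 0" --pt "0.25 0.0001 -0.001 0 0 0 0" --pt "0.25 0.0001 -0.001 0 0 0 0" --pt "0.25 0 0 0 0 0 0"

```text
clock: 15.25
ee_pos: [0.5129, -0.0806, 0.0152]
orientation: [-2.076, -2.357, -0.001]
contact_force: [1.4, 5.0, 0.4]
width: 0.0637
grip_force: 2.4
```

Call:
servo_tool --pt "0.25 0.0001 -0.001 0 0 0 0" --pt "0.25 0.0001 -0.001 0 0 0 0" --pt "0.25 0 0 0 0 0 0"

```text
clock: 15.5
ee_pos: [0.5129, -0.0808, 0.0153]
orientation: [-2.075, -2.356, -0.003]
contact_force: [1.1, 22.4, 3.3]
width: 0.0638
grip_force: 10.9
```

Call:
servo_tool --pt "0.25 -0.001 0.006 0 0 0 0" --pt "0.25 -0.001 0.009 0 0 0 0" --pt "0.25 0 0 0.02 0 0 0" --pt "0.5 0 0 0.025 0 0 0" --pt "1 0 0 0.025 0 0 0" --pt "1 -0.017 -0.01 0 0 0 0" --pt "1 -0.017 -0.01 0 0 0 0" --pt "1 -0.017 -0.01 0 0 0 0" --pt "1 -0.017 -0.01 0 0 0 0" --pt "1 -0.016 -0.0085 0 0 0 0" --pt "1 0 0 0 0 0 0" --pt "1 0 0 0 0 0 0"

```text
clock: 16.5
ee_pos: [0.4271, -0.1166, 0.0855]
orientation: [2.077, 2.357, 0.0]
contact_force: [0.5, 0.1, 0.2]
width: 0.0001
grip_force: 0.0
```

```bash
python3 - <<'E'
from h import *
grab('side','k.png')
cv2.imwrite('pics/k2.png',cv2.resize(cv2.imread('pics/k.png')[130:250,150:320],None,fx=4.6,fy=4.6,interpolation=cv2.INTER_CUBIC))
E
```

```text
(no output)
```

View pics/k2.png

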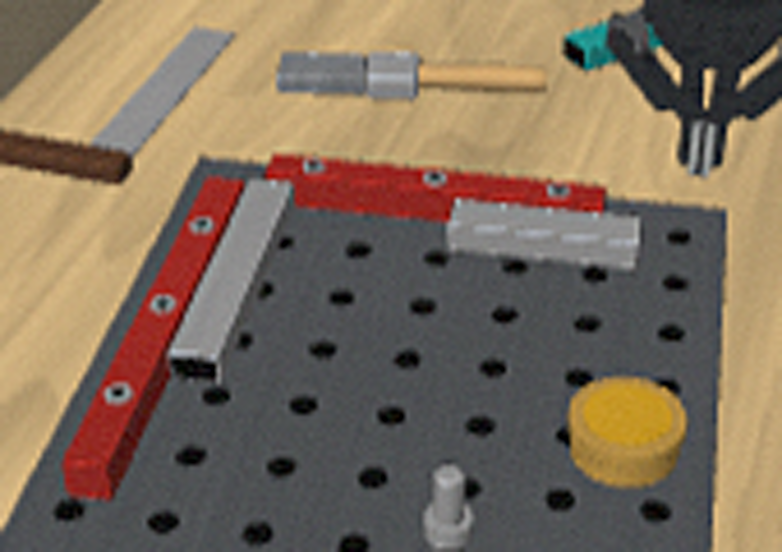

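The picture shows the short tube flush along the right bar, its near end at (640,240), with the shut fingers off its end and the long tube still in place.

Call:
servo_tool --pt "1 0 0 -0.025 0 0 0" --pt "1 0 0 -0.025 0 0 0" --pt "1 0 0 -0.01 0 0 0" --pt "1 0 0 -0.0035 0 0 0" --pt "1 0.004 0.0005 0 0 0 0" --pt "1 0.004 0.0005 0 0 0 0" --pt "1 0.004 0.0005 0 0 0 0" --pt "1 0.004 0.0005 0 0 0 0" --pt "1 0.004 0.0005 0 0 0 0" --pt "1 0.004 0.0005 0 0 0 0" --pt "1 0.004 0.0005 0 0 0 0" --pt "1 0.004 0.0005 0 0 0 0" --pt "1 0.004 0.0005 0 0 0 0" --pt "1 0.004 0.0005 0 0 0 0" --pt "1 0.004 0.0005 0 0 0 0" --pt "1 0.004 0.0005 0 0 0 0" --pt "1 0.004 0.0006 0 0 0 0" --pt "1 0.004 0.0006 0 0 0 0" --pt "1 0.004 0.0006 0 0 0 0" --pt "1 0 0 0 0 0 0"

```text
clock: 18.22
ee_pos: [0.4882, -0.1087, 0.0219]
orientation: [2.075, 2.358, 0.001]
contact_force: [-0.4, 0.5, 0.3]
width: -0.0
grip_force: 0.0
```

Call:
servo_tool --pt "1 0.004 0.0005 0 0 0 0" --pt "1 0.004 0.0005 0 0 0 0" --pt "1 0.004 0.0005 0 0 0 0" --pt "1 0.004 0.0005 0 0 0 0" --pt "1 0.004 0.0005 0 0 0 0" --pt "1 0.004 0.0005 0 0 0 0" --pt "1 0.004 0.0005 0 0 0 0" --pt "1 0.004 0.0005 0 0 0 0" --pt "1 0.004 0.0005 0 0 0 0" --pt "1 0.004 0.0005 0 0 0 0" --pt "1 0.004 0.0005 0 0 0 0" --pt "1 0.004 0.0005 0 0 0 0" --pt "1 0.002 0.0003 0 0 0 0" --pt "1 0 0 0 0 0 0"

```text
clock: 19.38
ee_pos: [0.5377, -0.1024, 0.0218]
orientation: [2.075, 2.358, 0.0]
contact_force: [-0.1, -1.1, 0.8]
width: -0.0003
grip_force: 0.0
```

Call:
servo_tool --pt "1 0.001 0.00013 0 0 0 0" --pt "1 0.001 0.00013 0 0 0 0" --pt "1 0.001 0.00013 0 0 0 0" --pt "1 0.001 0.00013 0 0 0 0" --pt "1 0.001 0.00013 0 0 0 0" --pt "1 0.001 0.00013 0 0 0 0" --pt "1 0 0 0 0 0 0"

```text
clock: 19.97
ee_pos: [0.5434, -0.1016, 0.0218]
orientation: [2.075, 2.358, 0.0]
contact_force: [0.3, 0.3, -0.1]
width: 0.0001
grip_force: 0.0
```

Call:
servo_tool --pt "1 0.001 0.00013 0 0 0 0" --pt "1 0.001 0.00013 0 0 0 0" --pt "1 0.001 0.00013 0 0 0 0" --pt "1 0.001 0.00013 0 0 0 0" --pt "1 0.001 0.00013 0 0 0 0" --pt "1 0 0 0 0 0 0"

```text
clock: 20.47
ee_pos: [0.5485, -0.101, 0.0218]
orientation: [2.075, 2.358, 0.0]
contact_force: [-0.3, -0.3, -0.6]
width: -0.0
grip_force: 0.1
```

Call:
servo_tool --pt "1 0.001 0.00013 0 0 0 0" --pt "1 0.001 0.00013 0 0 0 0" --pt "1 0.001 0.00013 0 0 0 0" --pt "1 0 0 0 0 0 0"

```text
clock: 20.8
ee_pos: [0.5491, -0.1008, 0.0216]
orientation: [-2.072, -2.355, 0.005]
contact_force: [-13.0, -3.2, 10.5]
width: -0.0001
grip_force: 7.2
```

Call:
servo_tool --pt "1 -0.006 -0.001 0 0 0 0" --pt "1 -0.01 -0.001 0 0 0 0" --pt "1 0 0 0.02 0 0 0" --pt "0.5 0 0 0.025 0 0 0" --pt "0.25 0 0 0.02 0 0 0" --pt "0.25 0.019 0.0125 0 0 0 0" --pt "0.25 0.019 0.0125 0 0 0 0" --pt "0.25 0.019 0.0125 0 0 0 0" --pt "0.25 0.019 0.0125 0 0 0 0" --pt "0.25 0 0 0 0 0 0" --pt "0.25 0 0 -0.025 0 0 0" --pt "0.25 0 0 -0.025 0 0 0" --pt "0.25 0 0 -0.017 0 0 0" --pt "0.25 0 0 -0.004 0 0 0" --pt "0.25 0 0 0 0 0 0"

```text
clock: 22.05
ee_pos: [0.6104, -0.0526, 0.0148]
orientation: [-2.075, -2.357, 0.002]
contact_force: [0.5, 0.4, -0.1]
width: 0.064
grip_force: 0.0
```

Call:
servo_tool --pt "0.25 0.0004 -0.003 0 0 0 0" --pt "0.25 0.0004 -0.003 0 0 0 0" --pt "0.25 0.0004 -0.003 0 0 0 0" --pt "0.25 0.0003 -0.002 0 0 0 0" --pt "0.25 0.0001 -0.001 0 0 0 0" --pt "0.25 0.0001 -0.001 0 0 0 0" --pt "0.25 0.0001 -0.001 0 0 0 0" --pt "0.25 0.0001 -0.001 0 0 0 0" --pt "0.25 0.0001 -0.001 0 0 0 0" --pt "0.25 0 0 0 0 0 0"

```text
clock: 22.88
ee_pos: [0.6131, -0.0679, 0.0158]
orientation: [-2.075, -2.357, -0.001]
contact_force: [-0.3, 5.0, 1.4]
width: 0.064
grip_force: 2.6
```

Call:
servo_tool --pt "0.25 0.0001 -0.001 0 0 0 0" --pt "0.25 0.0001 -0.0005 0 0 0 0" --pt "0.25 0 0 0 0 0 0" --pt "0.25 -0.0005 0.006 0 0 0 0" --pt "0.25 -0.001 0.01 0 0 0 0" --pt "0.25 0 0 0.02 0 0 0" --pt "0.5 0 0 0.025 0 0 0" --pt "1 -0.01 0 0.025 0 0 0" --pt "1 -0.03 0 0.03 0 0 0" --pt "1 -0.03 0 0.03 0 0 0" --pt "1 -0.03 0 0 0 0 0" --pt "1 0 0 0 0 0 0"

```text
clock: 23.88
ee_pos: [0.509, -0.0535, 0.1458]
orientation: [-2.075, -2.358, 0.001]
contact_force: [0.4, -0.1, -0.5]
width: 0.0004
grip_force: 0.0
```

```bash
python3 - <<'E'
from h import *
grab('side','l.png');grab('wrist','m.png');grab('scene','n.png')
B=cv2.resize(cv2.imread('pics/l.png')[155:225,160:290],None,fx=4,fy=4,interpolation=cv2.INTER_CUBIC)
E=cv2.imread('pics/m.png')[:310]
C=cv2.resize(cv2.imread('pics/n.png')[170:260,195:265],None,fx=4,fy=4,interpolation=cv2.INTER_CUBIC)
o=np.zeros((600,800,3),np.uint8);o[:280,:520]=B;o[290:600,:512]=E;o[:360,522:800]=C[:,:278]
cv2.imwrite('pics/o.png',o)
E
```

```text
(no output)
```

View pics/o.png

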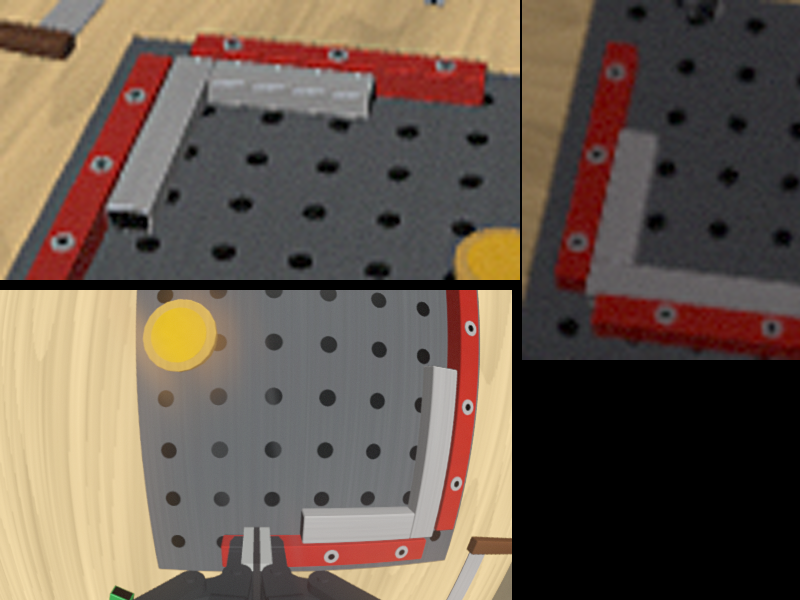

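The composite shows the corner closed: short tube butted on the long tube at (210,70) in the side crop and (415,520) in the wrist view. Next is a light confirming tap on the short tube's end.

Call:
servo_tool --pt "1 0.007 -0.017 0 0 0 0" --pt "1 0.007 -0.017 0 0 0 0" --pt "1 0.007 -0.016 0 0 0 0" --pt "1 0 0 -0.03 0 0 0" --pt "1 0 0 -0.03 0 0 0" --pt "1 0 0 -0.03 0 0 0" --pt "1 0 0 -0.025 0 0 0" --pt "1 0 0 -0.008 0 0 0" --pt "1 0.004 0.0005 0 0 0 0" --pt "1 0.004 0.0005 0 0 0 0" --pt "1 0.004 0.0005 0 0 0 0" --pt "1 0 0 0 0 0 0"

```text
clock: 25.03
ee_pos: [0.548, -0.1028, 0.0233]
orientation: [2.073, 2.356, 0.002]
contact_force: [0.6, -0.4, 0.6]
width: -0.0005
grip_force: 0.0
```

Call:
servo_tool --pt "1 0.001 0.00013 0 0 0 0" --pt "1 0.001 0.00013 0 0 0 0" --pt "1 0.001 0.00013 0 0 0 0" --pt "1 0 0 0 0 0 0"

```text
clock: 25.37
ee_pos: [0.5489, -0.1022, 0.022]
orientation: [-2.075, -2.358, 0.0]
contact_force: [-0.4, -1.0, 0.0]
width: 0.0001
grip_force: 0.4
```

Call:
servo_tool --pt "1 0.001 0.00013 0 0 0 0" --pt "1 0.001 0.00013 0 0 0 0" --pt "1 0 0 0 0 0 0"

```text
clock: 25.62
ee_pos: [0.5492, -0.1021, 0.0217]
orientation: [-2.073, -2.356, 0.004]
contact_force: [-11.5, -2.8, 8.7]
width: 0.0002
grip_force: 6.0
```

Call:
servo_tool --pt "1 -0.006 -0.001 0 0 0 0" --pt "1 -0.01 -0.001 0 0 0 0" --pt "1 -0.01 -0.001 0 0 0 0" --pt "1 0 0 0.03 0 0 0" --pt "1 0 0 0.035 0 0 0" --pt "1 0 0 0.035 0 0 0" --pt "1 0 0 0.035 0 0 0" --pt "1 -0.03 0 0.02 0 0 0" --pt "1 -0.03 0 0 0 0 0" --pt "1 0 0 0 0 0 0"

```text
clock: 26.45
ee_pos: [0.4614, -0.1045, 0.1774]
orientation: [-2.076, -2.358, 0.0]
contact_force: [0.3, -0.2, -0.1]
width: 0.0
grip_force: 0.0
```

```bash
python3 - <<'E'
from h import *
grab('side','p.png');grab('wrist','q.png')
B=cv2.resize(cv2.imread('pics/p.png')[150:230,155:275],None,fx=6.6,fy=6.6,interpolation=cv2.INTER_CUBIC)
cv2.imwrite('pics/p2.png',B[:,:800])
E
```

```text
(no output)
```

View pics/p2.png

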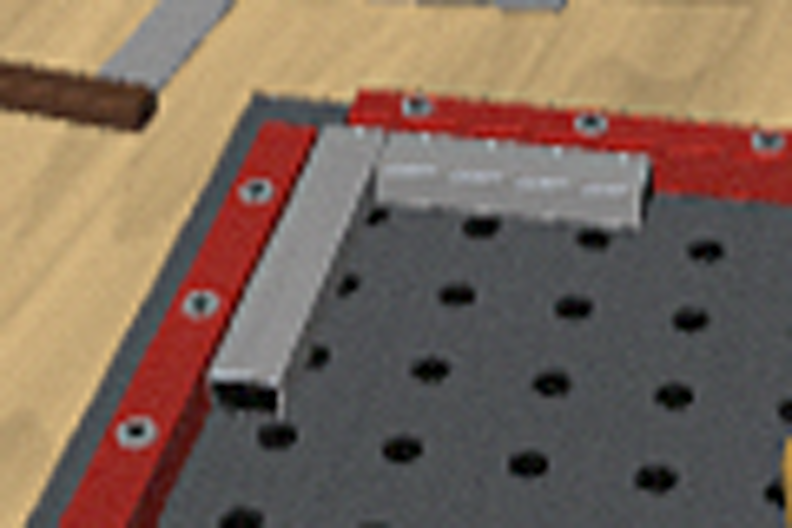

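The final view shows both tubes flat on their bars, the joint at (380,165) closed, and the gripper clear.

```bash
python3 -c "
from workcell import ctrl
print(ctrl.sign_off())"
```

```text
the job is handed in; nothing more can be done
None
```

The corner is fitted and handed in at about 26.5 s: the long tube is flush on the far bar with its end at the right-hand bar, the short tube is flush on the right-hand bar and butted against it, and the bystanders were not touched.

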